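# Check the jar seals along the row

## Robot

A 6-joint arm with a two-finger parallel gripper is mounted at the origin on the work surface. World frame = base frame: x ahead of the robot, y to its left, z up, the work surface at z = 0. Lengths are in m, angles in rad, forces in N, time in s.
With the tool pointing down it reaches from about 0.425 to 0.95 m from the base axis. Payload 3.5 kg.
Tool frame: the origin (TCP) lies between the finger pads; the fingertips stand 17 mm ahead of it and the grasp point (between the pads) lies 2 mm behind it; z points along the fingers, y is the direction in which the jaws open and shut (so a half turn about z gives the same grasp; the last joint's range is limited). The gripper opens to 85 mm and grips with 20 to 120 N. Pads are 22 mm wide; open, the fingers measure 114 mm over their backs; the gripper's body (76 mm by 85 mm) begins 54 mm behind the grasp point. The pads swing forward as they close: fully open they stand 13 mm farther back than shut.
Start: joints at [-1.394, 0.286, 1.577, -0, 1.279, -0.15], TCP at [0.217, -0.639, 0.248] pointing down, gripper open.
Joint ranges: [-2.77, 2.77], [-0.9, 2.22], [0.21, 2.48], [-1.53, 4.67], [0.24, 2.81], [-2.84, 2.84]. Speed limits (rad/s): [2.79, 2.79, 3.14, 3.14, 3.14, 3.14].

## Interface

Orientations are given as a unit quaternion [x, y, z, w].
In Python, from plant import ctrl gives the robot as it stands.
- The arm moves only by the tool carry_out, never from a script. Its argument "commands" is a list of rows, each an object with "delta_pos": the shift along the tool's x, y, z in m, a list of three; "delta_rot": the turn, a rotation vector about the tool's x, y, z in rad, a list of three; "claw": the opening in per cent of the stroke, from 0 (shut) to 100 (fully open). A call has 1 to 8 rows; each row is the pose to reach, as a shift and turn from the pose measured when the call began, along the tool's axes at that moment; what a row does not reach only later rows make up. A row lasts 1/12 s, in which the tool goes at most 41.7 mm and 7.16 degrees, less where a joint would pass 70% of its speed; a pose out of reach is approached as far as the arm can. A call with a gripper value outside its range is refused whole. The fingers move at their own pace and stop on an object; "force" is the grip in N (left out, the last holds). Time passes only in rows, so rows that repeat a pose let the fingers close. It gives the time, the measured TCP pose, the force and the opening at its end, in the units of the state.
- ctrl.get_state(): the state, without advancing time (a new reading comes with each control period).
- ctrl.read_camera(name): name is "side" or "top"; returns (picture, depth): 420x560x3 uint8, red, green, blue; 420x560 float32, m along the optical axis (not along the pixel's ray), 0 where there is no reading.
- ctrl.camera_info(name): a dict with "fx", "fy", "cx", "cy" (pixels), "rvec" (rotation vector, rad) and "tvec" (3), from world to camera coordinates, as OpenCV has them. Camera axes: x right, y down, z forward; pixel columns grow to the right and rows downward; lengths in m; the calibration is good to about 2 mm. A picture is of the moment at which its call begins. camera_info takes no time and is no camera call.
- ctrl.sign_off(): hands the job in, once; it reports no verdict.
The state is a dict: "time": time; "qpos": joint angles; "dq": joint speeds; "joint_efforts": joint torques, N m; "eef_pos": TCP position; "tcp_rot": TCP orientation; "contact_force": force on the tool from outside, world axes, zero at the start; "wrist_torque": the same for the moment, N m; "opening": opening from 0.0 (shut) to 1.0 (fully open).
Only numpy, scipy, OpenCV 4.12 (cv2) and the standard library are available. Lean on these libraries where they do the work, as an engineer would, in place of code of your own. Each camera call takes 0.05 s, during which the arm holds its last target.

## Task

Check the seals of the four donated jars standing in the tray: go along the row from the end where the oil bottle stands to the end where the tin stands, and with your closed fingertips gently press the raised centre of each lid in turn down flush with the lid, then let it come up again. The jars are only to be touched: do not pick up, shift or tip them, and leave the bottle, the tin and the packet alone.

Things in the scene. Friction and masses are not known exactly. Their poses are not given: they have to be found in the camera images.
- tray: fixed grey plastic tray on the table, 130 mm (its x) by 420 mm (its y), floor 6 mm thick, rim 20 mm high; origin at the centre of its underside. The four jars stand loose in it in a rough row along its y axis, about 96 mm apart, in the order jar_a, jar_b, jar_c, jar_d towards the tray's +y.
- jar_a: closed round food jar, 66 mm in diameter, 95 mm high to the flat top of its steel lid, about 0.45 kg, loose on the tray floor; origin at the centre of its underside, z up.
- lid_a (a point): the top of the raised centre of jar_a's lid: a round steel button 26 mm across on the jar's axis, standing 3 mm above the flat lid (so 104 mm above the table) until pressed.
- seal_a (a joint): travel of that raised centre: 0 = up, 0.003 = pressed flush with the lid (m). It is sprung: it starts to give at about 1.2 N, is flush at about 4.2 N and comes up again by itself.
- jar_b: closed round food jar, 66 mm in diameter, 120 mm high to the flat top of its steel lid, about 0.45 kg, loose on the tray floor; origin at the centre of its underside, z up.
- lid_b (a point): the top of the raised centre of jar_b's lid: a round steel button 26 mm across on the jar's axis, standing 3 mm above the flat lid (so 129 mm above the table) until pressed.
- seal_b (a joint): travel of that raised centre: 0 = up, 0.003 = pressed flush with the lid (m). It is sprung: it starts to give at about 1.2 N, is flush at about 4.2 N and comes up again by itself.
- jar_c: closed round food jar, 66 mm in diameter, 95 mm high to the flat top of its steel lid, about 0.45 kg, loose on the tray floor; origin at the centre of its underside, z up.
- lid_c (a point): the top of the raised centre of jar_c's lid: a round steel button 26 mm across on the jar's axis, standing 3 mm above the flat lid (so 104 mm above the table) until pressed.
- seal_c (a joint): travel of that raised centre: 0 = up, 0.003 = pressed flush with the lid (m). It is sprung: it starts to give at about 1.2 N, is flush at about 4.2 N and comes up again by itself.
- jar_d: closed round food jar, 66 mm in diameter, 110 mm high to the flat top of its steel lid, about 0.45 kg, loose on the tray floor; origin at the centre of its underside, z up.
- lid_d (a point): the top of the raised centre of jar_d's lid: a round steel button 26 mm across on the jar's axis, standing 3 mm above the flat lid (so 119 mm above the table) until pressed.
- seal_d (a joint): travel of that raised centre: 0 = up, 0.003 = pressed flush with the lid (m). It is sprung: it starts to give at about 1.2 N, is flush at about 4.2 N and comes up again by itself.
- oil_bottle: small bottle of cooking oil with a cap, 60 mm in diameter, 165 mm high, loose on the table just past one end of the tray, about 120 mm from the nearest jar (either end, it varies); origin at the centre of its underside. The row is begun at its end.
- tin: food tin, 74 mm in diameter, 75 mm high, loose on the table past the other end of the tray; origin at the centre of its underside.
- packet: cardboard packet lying flat, 75 x 150 x 40 mm, loose on the table beyond the tray; origin at the centre of its underside.

How it is judged:
By the outcome, as a careful person would: the job done as asked, in the order asked, and still so for the second after the job is handed in, with the robot touching nothing.
It also fails if it takes over 48 s, if anything falls off the work surface, if the arm or the gripper's body presses on something with over 40 N, if the wrist force passes 120 N, or if a joint passes its speed limit or range.

## Working session

There is one attempt and no reset: what is moved stays moved. The work goes in short steps, Python scripts to look and compute and a tool call to move; the robot and the scene stay as the last step left them, time stands still between calls to the robot, and variables do not carry over. Pictures are saved under pics/ and viewed, and the job is handed in when it is done.

Besides the shell and the picture viewer there is one more tool, called after "Call:" by a JSON object that holds its "fn" and its "kwargs". carry_out: Moves the arm, as the interface text tells. Its arguments: {"type":"object","properties":{"commands":{"type":"array"},"force":{"type":"number"}},"required":["commands"]}

```bash
mkdir -p pics; ls; python3 - <<'E'
from plant import ctrl
import cv2,numpy as np
print(ctrl.get_state())
for n in("top","side"):
    p,d=ctrl.read_camera(n); cv2.imwrite(f"pics/{n}0.png",p[:,:,::-1]); np.savez(f"pics/{n}0.npz",p=p,d=d); print(ctrl.camera_info(n))
E
```

```text
pics
{'time': 0.0, 'qpos': array([-1.39400851e+00,  2.87202801e-01,  1.57818609e+00,  3.29326643e-05,
        1.27859983e+00, -1.49993376e-01]), 'dq': array([-6.19442945e-04, -2.99082535e-04, -1.16482208e-03, -1.86207058e-03,
       -1.71378002e-03, -5.19258950e-05]), 'joint_efforts': array([-3.48090889e-04, -4.05979156e+01, -2.92627430e+01, -1.34341963e-04,
        5.98694067e-03, -4.92468274e-06]), 'eef_pos': array([ 0.21660149, -0.63864893,  0.24691745]), 'tcp_rot': array([ 9.86681493e-01,  1.62659758e-01, -2.88603777e-07, -1.19814010e-03]), 'contact_force': array([-0.25119792, -0.35842547, -0.18599569]), 'wrist_torque': array([ 0.04140551, -0.01341235, -0.02182288]), 'opening': 0.9981179801866544}
{'fx': 419.9732112668482, 'fy': 419.9732112668482, 'cx': 275.05969378538805, 'cy': 200.6648741917817, 'rvec': array([ 2.08249862, -2.11781031,  0.23559411]), 'tvec': array([0.05094991, 0.62638729, 0.99804726])}
{'fx': 421.8156546535551, 'fy': 421.8156546535551, 'cx': 284.03193422688804, 'cy': 206.85224905800945, 'rvec': array([ 0.70474634, -2.39521452,  1.37934615]), 'tvec': array([0.54203945, 0.2421011 , 0.83344866])}
```

View pics/top0.png

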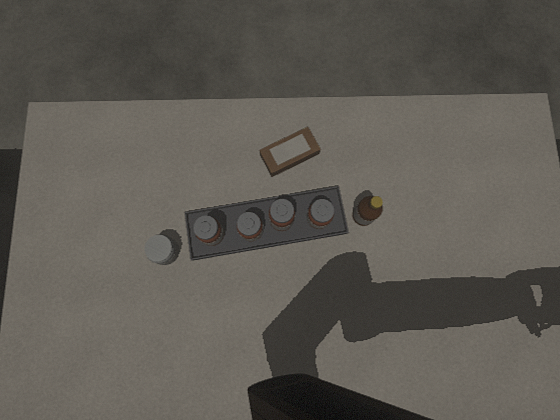

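View pics/side0.png

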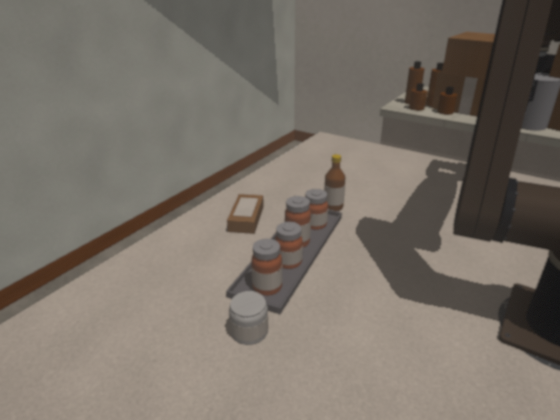

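Top view: the bottle (372,207) is at the right end and the tin (160,250) at the left. Jar lids are near (322,211), (282,209), (250,223) and (207,227). Next I'll measure them.

```bash
cat > h.py <<'E'
import cv2,numpy as np
from plant import ctrl
def cam(n):
    i=ctrl.camera_info(n); R=cv2.Rodrigues(i["rvec"])[0]; return i,R,np.array(i["tvec"])
def cloud(n,d):
    i,R,t=cam(n); v,u=np.mgrid[:d.shape[0],:d.shape[1]]
    c=np.stack([(u-i["cx"])/i["fx"]*d,(v-i["cy"])/i["fy"]*d,d],-1)
    return (c-t)@R
def ray(n,u,v,z):
    i,R,t=cam(n); o=-R.T@t; r=R.T@np.array([(u-i["cx"])/i["fx"],(v-i["cy"])/i["fy"],1]); return o+r*(z-o[2])/r[2]
E
python3 - <<'E'
from h import *
P={}
for n in("top","side"):
    f=np.load(f"pics/{n}0.npz"); P[n]=cloud(n,f["d"]); print(n,"table z",np.median(P[n][...,2][f["d"]>0]))
f=np.load("pics/top0.npz"); X=P["top"]; hsv=cv2.cvtColor(f["p"],cv2.COLOR_RGB2HSV)
Z=X[...,2]
for (u,v) in [(322,211),(282,209),(250,223),(207,227)]:
    w=Z[v-14:v+15,u-14:u+15]; zt=np.median(Z[v-4:v+5,u-4:u+5])
    m=np.zeros(Z.shape,np.uint8); m[v-20:v+21,u-20:u+21]=(abs(Z[v-20:v+21,u-20:u+21]-zt)<.008)
    n,l,s,c=cv2.connectedComponentsWithStats(m); k=l[v,u]
    pts=np.argwhere(l==k)[:,::-1].astype(np.float32)
    (cc,r)=cv2.minEnclosingCircle(pts); ce=c[k]
    print((u,v),"zt",round(zt,4),"cent",ce.round(1),"encl",np.round(cc,1),round(r,1),"area",s[k][4],"xyz",ray("top",*ce,zt).round(4), "3dmean",X[l==k].mean(0).round(4))
S=P["side"]; fs=np.load("pics/side0.npz")
for (u,v) in [(317,194),(298,203),(289,230),(266,247)]:
    zt=np.median(S[v-2:v+3,u-2:u+3,2]); print((u,v),"side",S[v,u].round(4),zt.round(4))
c=cv2.resize(f["p"][170:290,130:400],None,fx=2.9,fy=2.9,interpolation=cv2.INTER_CUBIC); cv2.imwrite("pics/crop_t.png",np.clip(c[:,:,::-1]*2.0,0,255).astype(np.uint8))
c=cv2.resize(fs["p"][140:350,210:370],None,fx=2.8,fy=2.8,interpolation=cv2.INTER_CUBIC); cv2.imwrite("pics/crop_s.png",np.clip(c[:,:,::-1]*1.6,0,255).astype(np.uint8))
E
```

```text
top table z -0.0006976283868371813
side table z 0.0012195318017910028
(322, 211) zt 0.1036 cent [322.4 210. ] encl [322.4 209.9] 11.8 area 429 xyz [ 0.5943 -0.0754  0.1036] 3dmean [ 0.5948 -0.0756  0.1015]
(282, 209) zt 0.1288 cent [281.9 210. ] encl [281.8 210.2] 12.0 area 440 xyz [0.5906 0.0243 0.1288] 3dmean [0.5911 0.0243 0.1265]
(250, 223) zt 0.1036 cent [248.8 223. ] encl [248.7 223.1] 11.7 area 430 xyz [0.5649 0.1053 0.1036] 3dmean [0.5653 0.1054 0.1016]
(207, 227) zt 0.1184 cent [205.5 226.8] encl [205.5 226.8] 12.1 area 449 xyz [0.555  0.2083 0.1184] 3dmean [0.5553 0.2086 0.1166]
(317, 194) side [ 0.584  -0.0638  0.1062] 0.1035
(298, 203) side [0.5819 0.0357 0.1274] 0.1281
(289, 230) side [0.5568 0.1158 0.1025] 0.1027
(266, 247) side [0.5478 0.219  0.1206] 0.1192
```

View pics/crop_t.png

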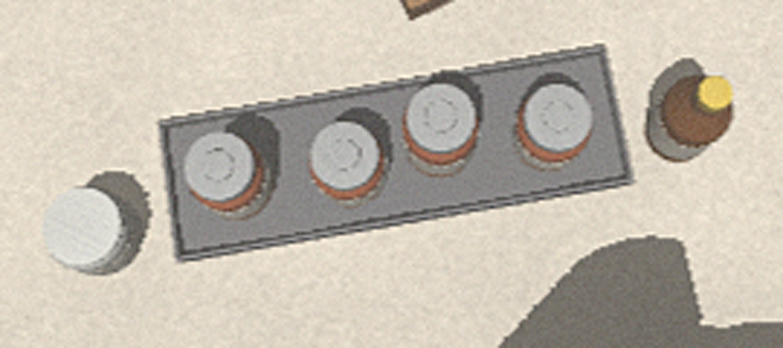

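View pics/crop_s.png

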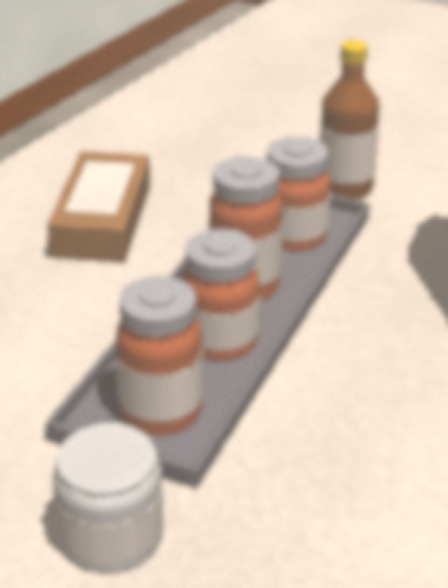

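The heights match jars a, b, c and d in that order from the bottle end. Next I'll refine the centres with both cameras.

```bash
cat >> h.py <<'E'
from scipy.spatial.transform import Rotation as Ro
def delta(target):
    s=ctrl.get_state(); R=Ro.from_quat(s["tcp_rot"]).as_matrix()
    return R.T@(np.array(target)-s["eef_pos"])
E
python3 - <<'E'
from h import *
G=[(.5943,-.0754,.101),(.5906,.0243,.126),(.5649,.1053,.101),(.555,.2083,.116)]
for n in("top","side"):
    f=np.load(f"pics/{n}0.npz"); X=cloud(n,f["d"])
    for g in G:
        e=X-np.array(g); m=(np.hypot(e[...,0],e[...,1])<.045)&(e[...,2]>-.004)&(e[...,2]<.008)
        p=X[m]; q=cv2.minEnclosingCircle(p[:,:2].astype(np.float32))
        hi=p[p[:,2]>g[2]+.0015]
        print(n,m.sum(),p.mean(0).round(4),"bbox mid",((p.max(0)+p.min(0))/2)[:2].round(4),"circ",np.round(q[0],4),round(q[1],4),"hi",len(hi),hi.mean(0).round(4))
s=ctrl.get_state(); print(Ro.from_quat(s["tcp_rot"]).as_matrix().round(4)); print(delta([.595,-.076,.247]))
E
```

```text
top 423 [ 0.5948 -0.0756  0.1016] bbox mid [ 0.5951 -0.0759] circ [ 0.5953 -0.0753] 0.0293 hi 130 [ 0.5943 -0.0762  0.1042]
top 437 [0.5912 0.0243 0.1266] bbox mid [0.5914 0.0252] circ [0.5914 0.0244] 0.0292 hi 146 [0.5909 0.0246 0.129 ]
top 424 [0.5655 0.1055 0.1016] bbox mid [0.5659 0.1062] circ [0.5659 0.1058] 0.029 hi 133 [0.5662 0.1045 0.1042]
top 440 [0.5556 0.2086 0.1167] bbox mid [0.5564 0.2086] circ [0.5562 0.2091] 0.0291 hi 146 [0.555  0.21   0.1191]
side 203 [ 0.5904 -0.0712  0.1018] bbox mid [ 0.5917 -0.0746] circ [ 0.592 -0.075] 0.031 hi 66 [ 0.5916 -0.0723  0.104 ]
side 244 [0.5865 0.0293 0.127 ] bbox mid [0.5887 0.0253] circ [0.5876 0.0251] 0.0303 hi 82 [0.5871 0.0263 0.1289]
side 300 [0.5608 0.11   0.102 ] bbox mid [0.5629 0.1073] circ [0.5655 0.108 ] 0.0318 hi 93 [0.5625 0.1106 0.1041]
side 384 [0.5516 0.213  0.1171] bbox mid [0.553  0.2104] circ [0.5537 0.2093] 0.0307 hi 129 [0.5524 0.2111 0.119 ]
[[ 9.471e-01  3.210e-01 -3.000e-04]
 [ 3.210e-01 -9.471e-01  2.200e-03]
 [ 4.000e-04 -2.200e-03 -1.000e+00]]
[ 0.53899099 -0.41146757  0.00113772]
```

Call:
{"fn": "carry_out", "kwargs": {"commands": [{"delta_pos":[0.03,-0.023,0],"delta_rot":[0,0,0],"claw":0},{"delta_pos":[0.06,-0.046,0],"delta_rot":[0,0,0],"claw":0},{"delta_pos":[0.09,-0.069,0],"delta_rot":[0,0,0],"claw":0},{"delta_pos":[0.12,-0.092,0],"delta_rot":[0,0,0],"claw":0},{"delta_pos":[0.15,-0.115,0],"delta_rot":[0,0,0],"claw":0},{"delta_pos":[0.18,-0.138,0],"delta_rot":[0,0,0],"claw":0},{"delta_pos":[0.21,-0.161,0],"delta_rot":[0,0,0],"claw":0},{"delta_pos":[0.24,-0.184,0],"delta_rot":[0,0,0],"claw":0}], "force": 30}}

```text
time: 0.77
eef_pos: [0.3853, -0.3855, 0.247]
tcp_rot: [0.987, 0.162, -0.0, -0.001]
contact_force: [1.1, 0.4, 0.6]
opening: -0.003
```

```bash
python3 - <<'E'
from h import *
s=ctrl.get_state(); print(s["time"],s["eef_pos"],s["qpos"],s["opening"],delta([.594,-.0755,.247]))
E
```

```text
0.7667 [ 0.38532977 -0.38546424  0.24699423] [-9.72199792e-01  2.04002518e-03  1.89689274e+00  1.03879163e-03
  1.24545504e+00  2.71825470e-01] -0.0025378648765544617 [ 0.29704693 -0.22667972  0.0007229 ]
```

Call:
{"fn": "carry_out", "kwargs": {"commands": [{"delta_pos":[0.03,-0.023,0],"delta_rot":[0,0,0],"claw":0},{"delta_pos":[0.06,-0.046,0],"delta_rot":[0,0,0],"claw":0},{"delta_pos":[0.09,-0.069,0],"delta_rot":[0,0,0],"claw":0},{"delta_pos":[0.12,-0.092,0],"delta_rot":[0,0,0],"claw":0},{"delta_pos":[0.15,-0.115,0],"delta_rot":[0,0,0],"claw":0},{"delta_pos":[0.18,-0.138,0],"delta_rot":[0,0,0],"claw":0},{"delta_pos":[0.21,-0.161,0],"delta_rot":[0,0,0],"claw":0},{"delta_pos":[0.24,-0.184,0],"delta_rot":[0,0,0],"claw":0}]}}

```text
time: 1.43
eef_pos: [0.5541, -0.1323, 0.2472]
tcp_rot: [0.987, 0.163, -0.0, -0.002]
contact_force: [0.9, -0.9, 0.1]
opening: -0.004
```

```bash
python3 - <<'E'
from h import *
s=ctrl.get_state(); print(s["time"],s["eef_pos"],s["tcp_rot"],delta([.594,-.0755,.247]))
E
```

```text
1.4333 [ 0.55409251 -0.13230787  0.24717919] [ 9.86696932e-01  1.62561902e-01 -4.51973604e-04 -1.60907197e-03] [ 0.05602229 -0.04100232  0.00029475]
```

Call:
{"fn": "carry_out", "kwargs": {"commands": [{"delta_pos":[0.03,-0.022,0],"delta_rot":[0,0,0],"claw":0},{"delta_pos":[0.056,-0.041,0],"delta_rot":[0,0,0],"claw":0},{"delta_pos":[0.056,-0.041,0.02],"delta_rot":[0,0,0],"claw":0},{"delta_pos":[0.056,-0.041,0.05],"delta_rot":[0,0,0],"claw":0},{"delta_pos":[0.056,-0.041,0.08],"delta_rot":[0,0,0],"claw":0},{"delta_pos":[0.056,-0.041,0.1],"delta_rot":[0,0,0],"claw":0},{"delta_pos":[0.056,-0.041,0.112],"delta_rot":[0,0,0],"claw":0},{"delta_pos":[0.056,-0.041,0.112],"delta_rot":[0,0,0],"claw":0}]}}

```text
time: 2.1
eef_pos: [0.5915, -0.0744, 0.1313]
tcp_rot: [0.987, 0.163, -0.004, -0.003]
contact_force: [-1.3, -0.5, 0.2]
opening: 0.004
```

```bash
python3 - <<'E'
from h import *
s=ctrl.get_state(); print(s["time"],s["eef_pos"],s["tcp_rot"],s["contact_force"],delta([.594,-.0755,.123]))
for n in("top","side"):
    p,d=ctrl.read_camera(n); np.savez(f"pics/{n}1.npz",p=p,d=d)
    y,x,h=(170,150,100) if n=="top" else (140,210,200)
    c=p[y:y+h,x:x+250]; c=cv2.resize(c,None,fx=2.9,fy=2.9,interpolation=cv2.INTER_CUBIC); cv2.imwrite(f"pics/{n}1.png",np.clip(c[:,:,::-1]*1.8,0,255).astype(np.uint8))
E
```

```text
2.1 [ 0.5914582  -0.07443859  0.1312607 ] [ 0.98668281  0.16257983 -0.00377032 -0.00325734] [-1.31001315 -0.45341237  0.22243518] [0.00211951 0.00188392 0.00823316]
```

View pics/side1.png

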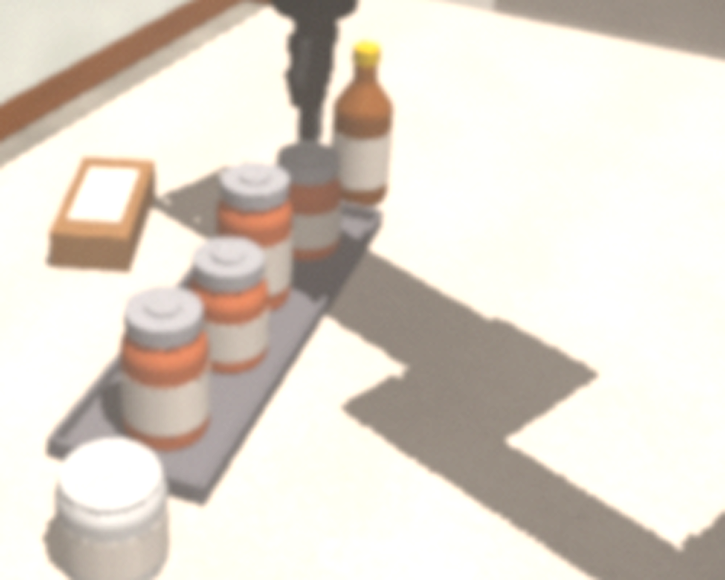

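View pics/top1.png

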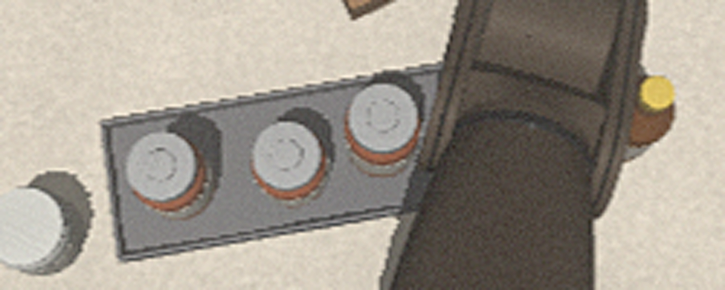

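The side crop shows the closed fingertips at about (310,130), just above jar a's lid (310,155). I'll check the settled pose.

```bash
cat > st.py <<'E'
from h import *
import sys
T=[float(a) for a in sys.argv[1:]]
s=ctrl.get_state(); r=Ro.from_quat(s["tcp_rot"]); want=Ro.from_quat([.9867,.1625,0,0])
print("t",round(s["time"],3),"p",s["eef_pos"].round(4),"F",s["contact_force"].round(2),"M",s["wrist_torque"].round(2),"dp",delta(T).round(4),"dr",(r.inv()*want).as_rotvec().round(4),"dq",abs(s["dq"]).max().round(4))
E
python3 st.py .594 -.0755 .1225
```

```text
t 2.2 p [ 0.5941 -0.0753  0.1356] F [1.32 0.95 0.42] M [-0.02  0.   -0.02] dp [-0.0001  0.0002  0.0131] dr [-0.0033  0.0002 -0.    ] dq 0.0329
```

Call:
{"fn": "carry_out", "kwargs": {"commands": [{"delta_pos":[0,0,0.005],"delta_rot":[-0.003,0,0],"claw":0},{"delta_pos":[0,0,0.009],"delta_rot":[-0.003,0,0],"claw":0},{"delta_pos":[0,0,0.012],"delta_rot":[-0.003,0,0],"claw":0},{"delta_pos":[0,0,0.012],"delta_rot":[-0.003,0,0],"claw":0},{"delta_pos":[0,0,0.012],"delta_rot":[-0.003,0,0],"claw":0}]}}

```text
time: 2.62
eef_pos: [0.5941, -0.0753, 0.1238]
tcp_rot: [0.987, 0.162, -0.0, -0.0]
contact_force: [0.4, -0.4, -0.6]
opening: -0.001
```

```bash
python3 st.py .594 -.0755 .118
```

```text
t 2.617 p [ 0.5941 -0.0753  0.1238] F [ 0.4  -0.39 -0.59] M [-0.03 -0.02  0.02] dp [-0.0001  0.0001  0.0058] dr [-0.0001  0.     -0.0001] dq 0.0039
```

Call:
{"fn": "carry_out", "kwargs": {"commands": [{"delta_pos":[0,0,0.002],"delta_rot":[0,0,0],"claw":0},{"delta_pos":[0,0,0.0035],"delta_rot":[0,0,0],"claw":0},{"delta_pos":[0,0,0.004],"delta_rot":[0,0,0],"claw":0},{"delta_pos":[0,0,0.004],"delta_rot":[0,0,0],"claw":0},{"delta_pos":[0,0,0.004],"delta_rot":[0,0,0],"claw":0}]}}

```text
time: 3.03
eef_pos: [0.5944, -0.0754, 0.1203]
tcp_rot: [0.987, 0.162, 0.0, 0.0]
contact_force: [-0.1, 0.3, 1.5]
opening: -0.001
```

```bash
python3 st.py .594 -.0755 .118
```

```text
t 3.033 p [ 0.5944 -0.0754  0.1203] F [-0.14  0.3   1.52] M [ 0.03 -0.05 -0.02] dp [-0.0004 -0.      0.0023] dr [ 0.0003 -0.0005 -0.    ] dq 0.0017
```

Call:
{"fn": "carry_out", "kwargs": {"commands": [{"delta_pos":[0,0,0.0015],"delta_rot":[0,0,0],"claw":0},{"delta_pos":[0,0,0.0025],"delta_rot":[0,0,0],"claw":0},{"delta_pos":[0,0,0.003],"delta_rot":[0,0,0],"claw":0},{"delta_pos":[0,0,0.003],"delta_rot":[0,0,0],"claw":0},{"delta_pos":[0,0,0.003],"delta_rot":[0,0,0],"claw":0}]}}

```text
time: 3.45
eef_pos: [0.5945, -0.0755, 0.1181]
tcp_rot: [0.987, 0.163, 0.0, 0.0]
contact_force: [-2.7, 0.5, 4.4]
opening: 0.002
```

```bash
python3 st.py .594 -.0755 .118
```

```text
t 3.45 p [ 0.5945 -0.0755  0.1181] F [-2.73  0.55  4.43] M [ 0.09  0.4  -0.01] dp [-0.0005 -0.0001  0.0001] dr [ 0.0004 -0.0005  0.    ] dq 0.0015
```

Call:
{"fn": "carry_out", "kwargs": {"commands": [{"delta_pos":[-0.0004,0,0.001],"delta_rot":[0,0,0],"claw":0},{"delta_pos":[-0.0004,0,0.0016],"delta_rot":[0,0,0],"claw":0},{"delta_pos":[-0.0004,0,0.0018],"delta_rot":[0,0,0],"claw":0},{"delta_pos":[-0.0004,0,0.0018],"delta_rot":[0,0,0],"claw":0}]}}

```text
time: 3.78
eef_pos: [0.5947, -0.0756, 0.1181]
tcp_rot: [0.987, 0.163, 0.001, 0.0]
contact_force: [-3.0, 1.5, 8.4]
opening: 0.001
```

```bash
python3 st.py .594 -.0755 .118
```

```text
t 3.783 p [ 0.5947 -0.0756  0.1181] F [-3.02  1.48  8.41] M [ 0.22  0.52 -0.02] dp [-0.0006 -0.0003  0.0001] dr [ 0.0007 -0.0012  0.0002] dq 0.002
```

Bottomed: the force rose to 8.4 N with no more travel at 0.1181, against 0.118 expected. Now I release.

Call:
{"fn": "carry_out", "kwargs": {"commands": [{"delta_pos":[-0.0005,0,-0.003],"delta_rot":[0,0,0],"claw":0},{"delta_pos":[-0.0005,0,-0.01],"delta_rot":[0,0,0],"claw":0},{"delta_pos":[-0.0005,0,-0.025],"delta_rot":[0,0,0],"claw":0},{"delta_pos":[-0.0005,0,-0.045],"delta_rot":[0,0,0],"claw":0},{"delta_pos":[-0.0005,0,-0.052],"delta_rot":[0,0,0],"claw":0},{"delta_pos":[-0.0005,0,-0.052],"delta_rot":[0,0,0],"claw":0},{"delta_pos":[-0.0005,0,-0.052],"delta_rot":[0,0,0],"claw":0}]}}

```text
time: 4.37
eef_pos: [0.5941, -0.0757, 0.17]
tcp_rot: [0.987, 0.163, 0.001, 0.0]
contact_force: [-0.2, -0.4, -0.2]
opening: 0.0
```

```bash
python3 st.py .590 .0248 .166
```

```text
t 4.367 p [ 0.5941 -0.0757  0.17  ] F [-0.16 -0.38 -0.17] M [ 0.01  0.04 -0.01] dp [ 0.0283 -0.0965  0.004 ] dr [ 0.0009 -0.0015  0.0001] dq 0.0243
```

Call:
{"fn": "carry_out", "kwargs": {"commands": [{"delta_pos":[0.007,-0.024,0],"delta_rot":[0.001,-0.0015,0],"claw":0},{"delta_pos":[0.014,-0.048,0],"delta_rot":[0.001,-0.0015,0],"claw":0},{"delta_pos":[0.021,-0.072,0],"delta_rot":[0.001,-0.0015,0],"claw":0},{"delta_pos":[0.028,-0.0965,0],"delta_rot":[0.001,-0.0015,0],"claw":0},{"delta_pos":[0.028,-0.0965,0],"delta_rot":[0.001,-0.0015,0],"claw":0},{"delta_pos":[0.028,-0.0965,0.008],"delta_rot":[0.001,-0.0015,0],"claw":0},{"delta_pos":[0.028,-0.0965,0.014],"delta_rot":[0.001,-0.0015,0],"claw":0},{"delta_pos":[0.028,-0.0965,0.014],"delta_rot":[0.001,-0.0015,0],"claw":0}]}}

```text
time: 5.03
eef_pos: [0.5882, 0.024, 0.1529]
tcp_rot: [0.987, 0.162, -0.002, -0.001]
contact_force: [-1.1, -0.8, 0.1]
opening: -0.002
```

Call:
{"fn": "carry_out", "kwargs": {"commands": [{"delta_pos":[0,0,0],"delta_rot":[0,0,0],"claw":0},{"delta_pos":[0,0,0],"delta_rot":[0,0,0],"claw":0}]}}

```text
time: 5.2
eef_pos: [0.5876, 0.023, 0.1518]
tcp_rot: [0.987, 0.161, -0.003, -0.001]
contact_force: [-0.8, 0.1, -0.4]
opening: -0.0
```

```bash
python3 st.py .590 .0248 .148
python3 - <<'E'
from h import *
p,d=ctrl.read_camera("top"); X=cloud("top",d); np.savez("pics/top2.npz",p=p,d=d)
for n,g in zip("ab",[(.5943,-.0754,.101)]):
    e=X-np.array(g); m=(np.hypot(e[...,0],e[...,1])<.045)&(e[...,2]>-.004)&(e[...,2]<.008); q=X[m]
    print(n,m.sum(),q.mean(0).round(4),q[q[:,2]>g[2]+.0015].mean(0).round(4))
p,d=ctrl.read_camera("side"); cv2.imwrite("pics/side2.png",np.clip(cv2.resize(p[140:340,210:460],None,fx=2.9,fy=2.9)[:,:,::-1]*1.8,0,255).astype(np.uint8))
cv2.imwrite("pics/top2.png",np.clip(cv2.resize(np.load("pics/top2.npz")["p"][170:270,150:400],None,fx=2.9,fy=2.9)[:,:,::-1]*1.8,0,255).astype(np.uint8))
E
```

```text
t 5.2 p [0.5876 0.023  0.1518] F [-0.76  0.11 -0.39] M [-0.02  0.03  0.02] dp [ 0.0028 -0.0009  0.0037] dr [-0.0027  0.0064 -0.0022] dq 0.0105
a 354 [ 0.5947 -0.0791  0.1017] [ 0.5952 -0.0767  0.1043]
```

View pics/side2.png

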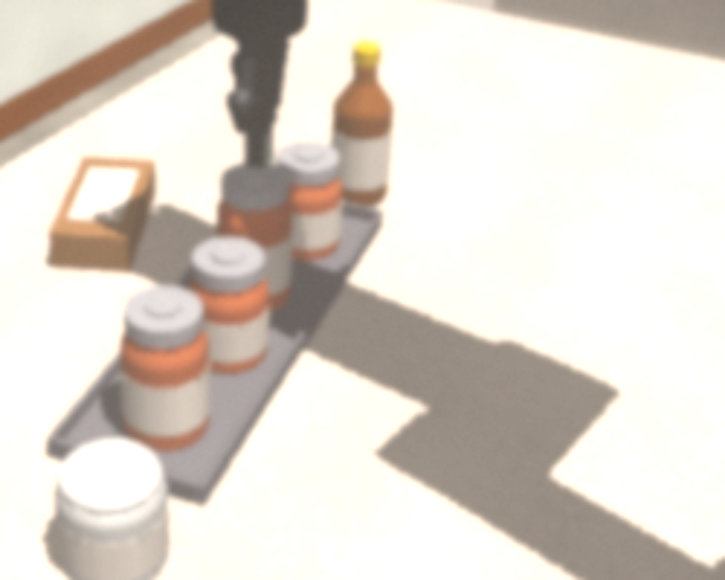

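Side view: jar a (310,155) is in place with its button up, and the fingertips (257,160) are above jar b. I'll correct the small lag left over from measuring while moving.

Call:
{"fn": "carry_out", "kwargs": {"commands": [{"delta_pos":[0.0028,-0.0009,0],"delta_rot":[-0.0027,0.0064,-0.002],"claw":0},{"delta_pos":[0.0028,-0.0009,0.003],"delta_rot":[-0.0027,0.0064,-0.002],"claw":0},{"delta_pos":[0.0028,-0.0009,0.003],"delta_rot":[-0.0027,0.0064,-0.002],"claw":0},{"delta_pos":[0.0028,-0.0009,0.003],"delta_rot":[-0.0027,0.0064,-0.002],"claw":0}]}}

```text
time: 5.63
eef_pos: [0.5904, 0.0251, 0.1495]
tcp_rot: [0.987, 0.163, 0.001, 0.0]
contact_force: [-0.3, -0.2, 0.6]
opening: -0.006
```

```bash
python3 st.py .590 .0248 .143
```

```text
t 5.633 p [0.5904 0.0251 0.1495] F [-0.27 -0.17  0.63] M [-0.02 -0.01 -0.  ] dp [-0.0005  0.0001  0.0065] dr [ 0.0005 -0.0013  0.0002] dq 0.0023
```

Call:
{"fn": "carry_out", "kwargs": {"commands": [{"delta_pos":[-0.0005,0,0.003],"delta_rot":[0.0005,-0.0013,0],"claw":0},{"delta_pos":[-0.0006,0,0.0045],"delta_rot":[0.0005,-0.0013,0],"claw":0},{"delta_pos":[-0.0007,0,0.0055],"delta_rot":[0.0005,-0.0013,0],"claw":0},{"delta_pos":[-0.0008,0,0.0065],"delta_rot":[0.0005,-0.0013,0],"claw":0},{"delta_pos":[-0.0008,0,0.007],"delta_rot":[0.0005,-0.0013,0],"claw":0},{"delta_pos":[-0.0008,0,0.007],"delta_rot":[0.0005,-0.0013,0],"claw":0}]}}

```text
time: 6.13
eef_pos: [0.5901, 0.0248, 0.1432]
tcp_rot: [0.987, 0.163, 0.001, 0.0]
contact_force: [-0.3, 0.8, 3.5]
opening: 0.001
```

```bash
python3 st.py .590 .0248 .143
```

```text
t 6.133 p [0.5901 0.0248 0.1432] F [-0.35  0.76  3.52] M [ 0.11 -0.04  0.  ] dp [-0.0001  0.      0.0002] dr [ 0.0004 -0.0011  0.0002] dq 0.0021
```

Call:
{"fn": "carry_out", "kwargs": {"commands": [{"delta_pos":[-0.0003,0,0.001],"delta_rot":[0,0,0],"claw":0},{"delta_pos":[-0.0004,0,0.0016],"delta_rot":[0,0,0],"claw":0},{"delta_pos":[-0.0004,0,0.0018],"delta_rot":[0,0,0],"claw":0},{"delta_pos":[-0.0004,0,0.0018],"delta_rot":[0,0,0],"claw":0}]}}

```text
time: 6.47
eef_pos: [0.5902, 0.0248, 0.1431]
tcp_rot: [0.987, 0.163, 0.001, 0.0]
contact_force: [-2.6, 0.3, 7.6]
opening: -0.002
```

```bash
python3 st.py .590 .0248 .143
```

```text
t 6.467 p [0.5902 0.0248 0.1431] F [-2.57  0.27  7.56] M [ 0.2   0.4  -0.02] dp [-0.0002 -0.      0.0001] dr [ 0.0006 -0.002   0.0003] dq 0.0011
```

Jar b bottomed at 0.1431 with 7.6 N. I'll release and rise.

Call:
{"fn": "carry_out", "kwargs": {"commands": [{"delta_pos":[-0.0005,0,-0.003],"delta_rot":[0,0,0],"claw":0},{"delta_pos":[-0.0005,0,-0.01],"delta_rot":[0,-0.002,0],"claw":0},{"delta_pos":[-0.0005,0,-0.022],"delta_rot":[0,-0.002,0],"claw":0},{"delta_pos":[-0.0005,0,-0.025],"delta_rot":[0,-0.002,0],"claw":0},{"delta_pos":[-0.0005,0,-0.025],"delta_rot":[0,-0.002,0],"claw":0},{"delta_pos":[-0.0005,0,-0.025],"delta_rot":[0,-0.002,0],"claw":0}]}}

```text
time: 6.97
eef_pos: [0.5897, 0.0246, 0.1683]
tcp_rot: [0.987, 0.163, 0.0, 0.0]
contact_force: [0.4, -0.4, 0.0]
opening: -0.001
```

```bash
python3 st.py .5648 .106 .127
```

```text
t 6.967 p [0.5897 0.0246 0.1683] F [ 0.42 -0.44  0.04] M [-0.   -0.02 -0.02] dp [ 0.0025 -0.0852  0.0413] dr [ 0.0009 -0.0004  0.0002] dq 0.0143
```

Call:
{"fn": "carry_out", "kwargs": {"commands": [{"delta_pos":[0.001,-0.022,0],"delta_rot":[0,0,0],"claw":0},{"delta_pos":[0.002,-0.044,0],"delta_rot":[0,0,0],"claw":0},{"delta_pos":[0.0025,-0.066,0],"delta_rot":[0,0,0],"claw":0},{"delta_pos":[0.0025,-0.085,0],"delta_rot":[0,0,0],"claw":0},{"delta_pos":[0.0025,-0.085,0],"delta_rot":[0,0,0],"claw":0},{"delta_pos":[0.0025,-0.085,0.015],"delta_rot":[0,0,0],"claw":0},{"delta_pos":[0.0025,-0.085,0.03],"delta_rot":[0,0,0],"claw":0},{"delta_pos":[0.0025,-0.085,0.038],"delta_rot":[0,0,0],"claw":0}]}}

```text
time: 7.63
eef_pos: [0.5638, 0.1055, 0.1281]
tcp_rot: [0.987, 0.163, -0.001, 0.0]
contact_force: [-0.8, -0.7, -0.3]
opening: 0.001
```

```bash
python3 - <<'E'
from h import *
p,d=ctrl.read_camera("top"); X=cloud("top",d)
p2,d2=ctrl.read_camera("side"); cv2.imwrite("pics/side3.png",np.clip(cv2.resize(p2[140:340,210:460],None,fx=2.9,fy=2.9)[:,:,::-1]*1.8,0,255).astype(np.uint8))
for n,g in zip("abd",[(.5943,-.0754,.101),(.5906,.0243,.126),(.555,.2083,.116)]):
    e=X-np.array(g); m=(np.hypot(e[...,0],e[...,1])<.045)&(e[...,2]>-.004)&(e[...,2]<.008); q=X[m]
    print(n,m.sum(),q.mean(0).round(4),q[q[:,2]>g[2]+.0015].mean(0).round(4))
E
python3 st.py .5648 .106 .1245
```

```text
a 417 [ 0.595  -0.0755  0.1018] [ 0.5956 -0.0754  0.1043]
b 411 [0.5911 0.0229 0.1266] [0.5919 0.0236 0.129 ]
d 138 [0.5562 0.2257 0.1163] [0.5539 0.2243 0.1187]
t 7.733 p [0.5633 0.1053 0.1278] F [-1.03  0.37  0.91] M [-0.    0.03 -0.04] dp [ 0.0016 -0.0001  0.0032] dr [-0.0005  0.0044 -0.0001] dq 0.0295
```

View pics/side3.png

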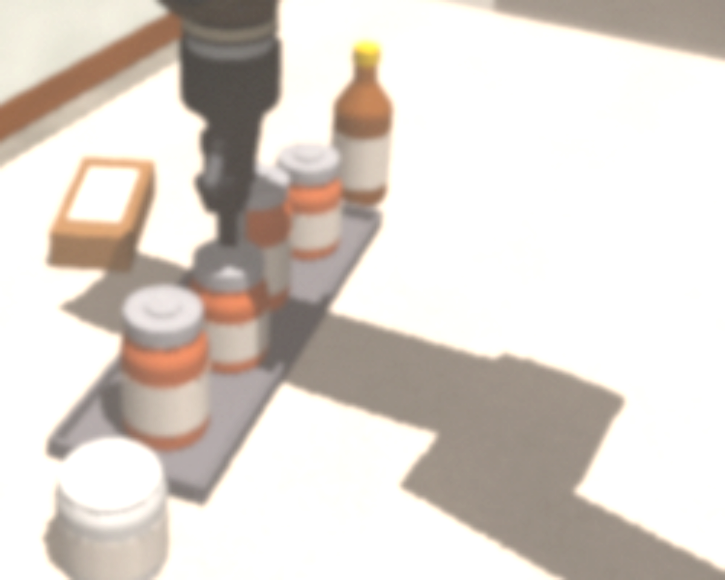

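Jar a has not moved and its button is up. The fingertips (228,240) stand above jar c, a little off its centre, which I'm correcting.

Call:
{"fn": "carry_out", "kwargs": {"commands": [{"delta_pos":[0.0016,0,0],"delta_rot":[-0.0005,0.004,0],"claw":0},{"delta_pos":[0.0016,0,0.002],"delta_rot":[-0.0005,0.004,0],"claw":0},{"delta_pos":[0.0016,0,0.003],"delta_rot":[-0.0005,0.004,0],"claw":0},{"delta_pos":[0.0016,0,0.003],"delta_rot":[-0.0005,0.004,0],"claw":0},{"delta_pos":[0.0016,0,0.003],"delta_rot":[-0.0005,0.004,0],"claw":0}]}}

```text
time: 8.15
eef_pos: [0.5651, 0.1058, 0.1253]
tcp_rot: [0.987, 0.162, 0.0, 0.0]
contact_force: [0.1, 0.0, 0.6]
opening: 0.0
```

```bash
python3 st.py .5648 .106 .118
```

```text
t 8.15 p [0.5651 0.1058 0.1253] F [0.11 0.03 0.55] M [ 0.04  0.02 -0.  ] dp [-0.0003 -0.0003  0.0073] dr [ 0.0003 -0.0004 -0.0001] dq 0.0015
```

Call:
{"fn": "carry_out", "kwargs": {"commands": [{"delta_pos":[-0.0003,0,0.003],"delta_rot":[0,0,0],"claw":0},{"delta_pos":[-0.0005,0,0.005],"delta_rot":[0,0,0],"claw":0},{"delta_pos":[-0.0006,0,0.0062],"delta_rot":[0,0,0],"claw":0},{"delta_pos":[-0.0007,0,0.0072],"delta_rot":[0,0,0],"claw":0},{"delta_pos":[-0.0007,0,0.0078],"delta_rot":[0,0,0],"claw":0},{"delta_pos":[-0.0007,0,0.0078],"delta_rot":[0,0,0],"claw":0}]}}

```text
time: 8.65
eef_pos: [0.565, 0.1056, 0.1182]
tcp_rot: [0.987, 0.162, 0.001, 0.0]
contact_force: [-0.3, 1.3, 4.4]
opening: -0.001
```

```bash
python3 st.py .5648 .106 .118
```

```text
t 8.65 p [0.565  0.1056 0.1182] F [-0.31  1.3   4.36] M [ 0.07 -0.   -0.01] dp [-0.0001 -0.0004  0.0002] dr [ 0.0006 -0.0018 -0.0002] dq 0.0015
```

Call:
{"fn": "carry_out", "kwargs": {"commands": [{"delta_pos":[-0.0003,0,0.001],"delta_rot":[0,0,0],"claw":0},{"delta_pos":[-0.0004,0,0.0016],"delta_rot":[0,0,0],"claw":0},{"delta_pos":[-0.0004,0,0.0018],"delta_rot":[0,0,0],"claw":0},{"delta_pos":[-0.0004,0,0.0018],"delta_rot":[0,0,0],"claw":0}]}}

```text
time: 8.98
eef_pos: [0.5651, 0.1056, 0.1181]
tcp_rot: [0.987, 0.162, 0.001, 0.0]
contact_force: [-2.4, -0.1, 9.1]
opening: -0.002
```

```bash
python3 st.py .5648 .106 .118
```

```text
t 8.983 p [0.5651 0.1056 0.1181] F [-2.44 -0.06  9.07] M [ 0.1   0.44 -0.01] dp [-0.0002 -0.0004  0.0001] dr [ 0.0007 -0.0023 -0.    ] dq 0.0022
```

Jar c is flush (0.1181, 9 N). I'll release and go on to jar d, whose button top is at 0.119.

Call:
{"fn": "carry_out", "kwargs": {"commands": [{"delta_pos":[-0.0005,0,-0.003],"delta_rot":[0,0,0],"claw":0},{"delta_pos":[-0.0005,0,-0.01],"delta_rot":[0,-0.002,0],"claw":0},{"delta_pos":[-0.0005,0,-0.025],"delta_rot":[0,-0.002,0],"claw":0},{"delta_pos":[-0.0005,0,-0.04],"delta_rot":[0,-0.002,0],"claw":0},{"delta_pos":[-0.0005,0,-0.042],"delta_rot":[0,-0.002,0],"claw":0},{"delta_pos":[-0.0005,0,-0.042],"delta_rot":[0,-0.002,0],"claw":0}]}}

```text
time: 9.48
eef_pos: [0.5649, 0.1055, 0.1609]
tcp_rot: [0.987, 0.162, 0.001, 0.001]
contact_force: [0.3, -0.4, -0.9]
opening: 0.002
```

```bash
python3 st.py .555 .2093 .143
```

```text
t 9.483 p [0.5649 0.1055 0.1609] F [ 0.3  -0.38 -0.88] M [ 0.04  0.02 -0.03] dp [ 0.0239 -0.1016  0.0178] dr [ 0.0013 -0.0018 -0.    ] dq 0.0274
```

Call:
{"fn": "carry_out", "kwargs": {"commands": [{"delta_pos":[0.006,-0.025,0],"delta_rot":[0.001,-0.001,0],"claw":0},{"delta_pos":[0.012,-0.05,0],"delta_rot":[0.001,-0.001,0],"claw":0},{"delta_pos":[0.018,-0.075,0],"delta_rot":[0.001,-0.001,0],"claw":0},{"delta_pos":[0.024,-0.1015,0],"delta_rot":[0.001,-0.001,0],"claw":0},{"delta_pos":[0.024,-0.1015,0.005],"delta_rot":[0.001,-0.001,0],"claw":0},{"delta_pos":[0.024,-0.1015,0.012],"delta_rot":[0.001,-0.001,0],"claw":0},{"delta_pos":[0.024,-0.1015,0.015],"delta_rot":[0.001,-0.001,0],"claw":0},{"delta_pos":[0.024,-0.1015,0.015],"delta_rot":[0.001,-0.001,0],"claw":0}]}}

```text
time: 10.15
eef_pos: [0.5539, 0.2081, 0.1433]
tcp_rot: [0.987, 0.162, -0.002, 0.0]
contact_force: [-0.2, -0.1, -0.9]
opening: -0.004
```

```bash
python3 - <<'E'
from h import *
p,d=ctrl.read_camera("top"); X=cloud("top",d)
p2,d2=ctrl.read_camera("side"); cv2.imwrite("pics/side4.png",np.clip(cv2.resize(p2[140:340,210:460],None,fx=2.9,fy=2.9)[:,:,::-1]*1.8,0,255).astype(np.uint8))
for n,g in zip("abc",[(.5943,-.0754,.101),(.5906,.0243,.126),(.5649,.1053,.101)]):
    e=X-np.array(g); m=(np.hypot(e[...,0],e[...,1])<.045)&(e[...,2]>-.004)&(e[...,2]<.008); q=X[m]
    print(n,m.sum(),q.mean(0).round(4),q[q[:,2]>g[2]+.0015].mean(0).round(4))
E
python3 st.py .555 .2093 .140
```

```text
a 421 [ 0.5949 -0.0756  0.1018] [ 0.5947 -0.075   0.1041]
b 438 [0.591  0.0243 0.1265] [0.5902 0.024  0.1291]
c 427 [0.5655 0.1054 0.1015] [0.5658 0.1066 0.104 ]
t 10.25 p [0.5549 0.2082 0.1449] F [ 0.28 -0.9  -0.51] M [-0.04  0.02  0.02] dp [ 0.0004 -0.001   0.0049] dr [ 0.0003  0.0008 -0.0014] dq 0.0144
```

View pics/side4.png

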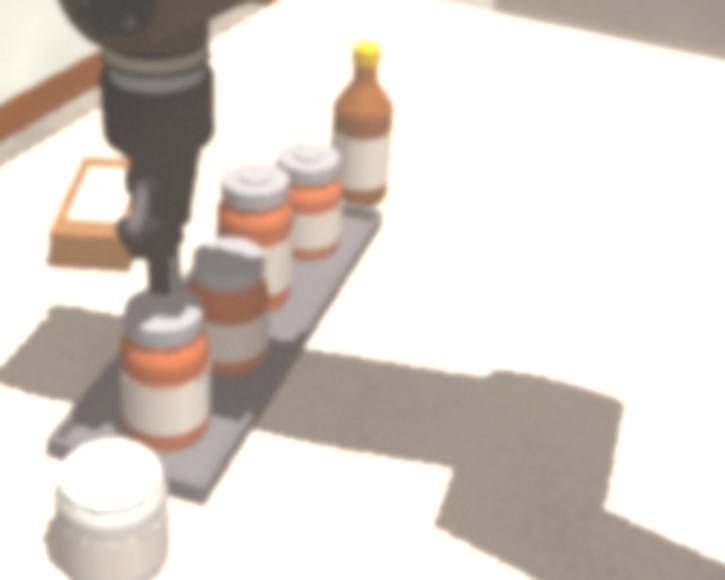

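Jars a to c have moved less than 0.3 mm and their buttons are up. The fingertips (163,288) are above jar d.

Call:
{"fn": "carry_out", "kwargs": {"commands": [{"delta_pos":[0.0004,-0.001,0.002],"delta_rot":[0,0.001,-0.001],"claw":0},{"delta_pos":[0.0004,-0.001,0.004],"delta_rot":[0,0.001,-0.001],"claw":0},{"delta_pos":[0.0004,-0.001,0.005],"delta_rot":[0,0.001,-0.001],"claw":0},{"delta_pos":[0.0004,-0.001,0.005],"delta_rot":[0,0.001,-0.001],"claw":0},{"delta_pos":[0.0004,-0.001,0.005],"delta_rot":[0,0.001,-0.001],"claw":0}]}}

```text
time: 10.67
eef_pos: [0.555, 0.2091, 0.1399]
tcp_rot: [0.987, 0.162, 0.0, 0.0]
contact_force: [-0.1, 0.7, -0.4]
opening: 0.003
```

```bash
python3 st.py .555 .2093 .133
```

```text
t 10.667 p [0.555  0.2091 0.1399] F [-0.07  0.67 -0.35] M [-0.01  0.08 -0.07] dp [ 0.     -0.0002  0.0069] dr [ 0.0003 -0.0002 -0.0005] dq 0.0027
```

Call:
{"fn": "carry_out", "kwargs": {"commands": [{"delta_pos":[-0.0002,-0.0002,0.003],"delta_rot":[0,0,0],"claw":0},{"delta_pos":[-0.0003,-0.0002,0.0047],"delta_rot":[0,0,0],"claw":0},{"delta_pos":[-0.0004,-0.0002,0.0058],"delta_rot":[0,0,0],"claw":0},{"delta_pos":[-0.0005,-0.0002,0.0068],"delta_rot":[0,0,0],"claw":0},{"delta_pos":[-0.0005,-0.0002,0.0074],"delta_rot":[0,0,0],"claw":0},{"delta_pos":[-0.0005,-0.0002,0.0074],"delta_rot":[0,0,0],"claw":0}]}}

```text
time: 11.17
eef_pos: [0.5549, 0.2093, 0.1332]
tcp_rot: [0.987, 0.162, 0.001, 0.0]
contact_force: [0.4, 1.4, 3.5]
opening: -0.003
```

```bash
python3 st.py .555 .2093 .133
```

```text
t 11.167 p [0.5549 0.2093 0.1332] F [0.42 1.36 3.53] M [0.02 0.08 0.01] dp [0.0001 0.     0.0002] dr [ 0.0005 -0.0014 -0.0005] dq 0.0014
```

Call:
{"fn": "carry_out", "kwargs": {"commands": [{"delta_pos":[-0.0003,0,0.001],"delta_rot":[0,0,0],"claw":0},{"delta_pos":[-0.0004,0,0.0016],"delta_rot":[0,0,0],"claw":0},{"delta_pos":[-0.0004,0,0.0018],"delta_rot":[0,0,0],"claw":0},{"delta_pos":[-0.0004,0,0.0018],"delta_rot":[0,0,0],"claw":0}]}}

```text
time: 11.5
eef_pos: [0.555, 0.2093, 0.1331]
tcp_rot: [0.987, 0.162, 0.001, 0.0]
contact_force: [-2.7, -0.6, 7.7]
opening: -0.002
```

```bash
python3 st.py .555 .2093 .133
```

```text
t 11.5 p [0.555  0.2093 0.1331] F [-2.67 -0.59  7.72] M [-0.17  0.42 -0.01] dp [-0.      0.      0.0001] dr [ 0.0006 -0.0022 -0.0004] dq 0.0023
```

Jar d is flush (0.1331, 7.7 N). I'll release it and go well up.

Call:
{"fn": "carry_out", "kwargs": {"commands": [{"delta_pos":[-0.0005,0,-0.003],"delta_rot":[0,0,0],"claw":0},{"delta_pos":[-0.0005,0,-0.01],"delta_rot":[0,0,0],"claw":0},{"delta_pos":[-0.0005,0,-0.03],"delta_rot":[0,0,0],"claw":0},{"delta_pos":[-0.0005,0,-0.06],"delta_rot":[0,0,0],"claw":0},{"delta_pos":[-0.0005,0,-0.09],"delta_rot":[0,0,0],"claw":0},{"delta_pos":[-0.0005,0,-0.12],"delta_rot":[0,0,0],"claw":0},{"delta_pos":[-0.0005,0,-0.12],"delta_rot":[0,0,0],"claw":0},{"delta_pos":[-0.0005,0,-0.12],"delta_rot":[0,0,0],"claw":0}]}}

```text
time: 12.17
eef_pos: [0.5551, 0.2093, 0.2555]
tcp_rot: [0.987, 0.162, 0.003, 0.0]
contact_force: [-0.0, 0.1, -0.0]
opening: -0.003
```

Call:
{"fn": "carry_out", "kwargs": {"commands": [{"delta_pos":[0.03,-0.02,0],"delta_rot":[0,0,0],"claw":0},{"delta_pos":[0.02,-0.05,0],"delta_rot":[0,0,0],"claw":0},{"delta_pos":[0.02,-0.08,0],"delta_rot":[0,0,0],"claw":0},{"delta_pos":[0.02,-0.11,0],"delta_rot":[0,0,0],"claw":0},{"delta_pos":[0.02,-0.14,0],"delta_rot":[0,0,0],"claw":0},{"delta_pos":[0.02,-0.15,0],"delta_rot":[0,0,0],"claw":0},{"delta_pos":[0.02,-0.15,0],"delta_rot":[0,0,0],"claw":0},{"delta_pos":[0.02,-0.15,0],"delta_rot":[0,0,0],"claw":0}]}}

```text
time: 12.83
eef_pos: [0.5253, 0.3574, 0.2536]
tcp_rot: [0.987, 0.163, 0.002, 0.001]
contact_force: [0.1, -0.4, -0.7]
opening: -0.001
```

```bash
python3 - <<'E'
from h import *
p,d=ctrl.read_camera("top"); X=cloud("top",d)
p2,d2=ctrl.read_camera("side"); cv2.imwrite("pics/side5.png",np.clip(cv2.resize(p2[140:340,210:460],None,fx=2.9,fy=2.9)[:,:,::-1]*1.8,0,255).astype(np.uint8))
cv2.imwrite("pics/top5.png",p[:,:,::-1])
for n,g in zip("abcd",[(.5943,-.0754,.101),(.5906,.0243,.126),(.5649,.1053,.101),(.555,.2083,.116)]):
    e=X-np.array(g); m=(np.hypot(e[...,0],e[...,1])<.045)&(e[...,2]>-.004)&(e[...,2]<.008); q=X[m]
    print(n,m.sum(),q.mean(0).round(4),q[q[:,2]>g[2]+.0015].mean(0).round(4))
E
python3 st.py .555 .2093 .140
```

```text
a 415 [ 0.5949 -0.0758  0.1015] [ 0.594  -0.0756  0.104 ]
b 439 [0.5912 0.0243 0.1268] [0.5922 0.0229 0.129 ]
c 423 [0.5654 0.1054 0.1018] [0.5661 0.1079 0.1043]
d 447 [0.5555 0.2086 0.1167] [0.5554 0.2077 0.119 ]
t 12.933 p [0.5262 0.3565 0.2545] F [ 0.05 -0.77 -0.18] M [ 0.01 -0.    0.01] dp [-0.0203  0.1485  0.1147] dr [ 0.002  -0.0049 -0.0014] dq 0.0114
```

View pics/side5.png

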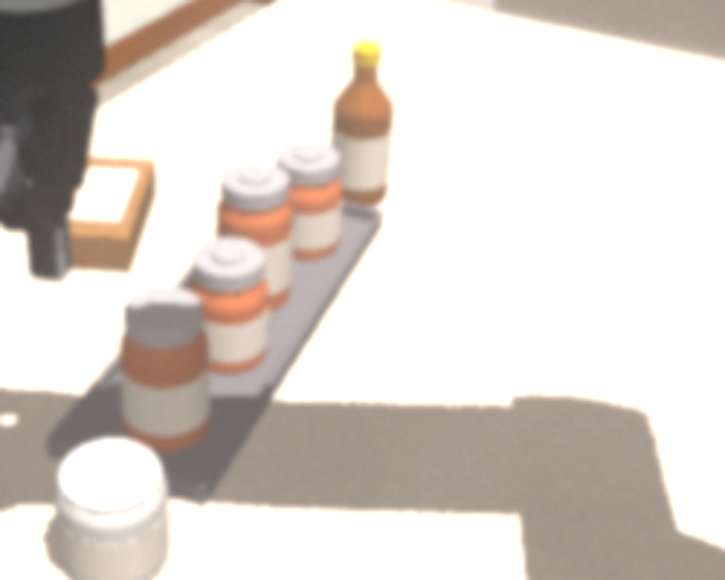

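View pics/top5.png

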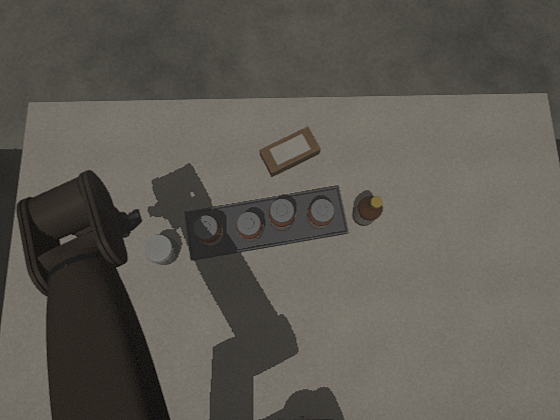

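Both views show the jars, bottle (372,207), tin (160,250) and packet (290,150) where they were. The lids are back up and the arm is clear at z = 0.25.

```bash
python3 -c "
from plant import ctrl
print(ctrl.sign_off())"
```

```text
the job is handed in; nothing more can be done
None
```

I pressed all four lids flush with closed fingertips, in the order a, b, c, d from the bottle end to the tin end, and let each one come up again. The job was handed in at about 13 s of the 48 s allowed.

- **Flush check:** each press stopped within 0.1 mm of the expected flush height. The vertical force then rose to 7.6–9.1 N with no further travel. There was also a sideways force of up to about 3 N on the tool while pressing.
- **Jars not shifted:** in the last top view the four lid centres were within about 0.3 mm of where they started, and the button heights read 0.104, 0.129, 0.104 and 0.119 m, so all are up.
- **Other things:** by eye in the pictures, the bottle, tin and packet had not moved. The arm was clear of everything at z = 0.25 m.
- **Disagreement:** the two cameras differed by up to about 4 mm on the lid centres, so I aimed between them. No check failed.

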